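Shut and latch the hand press guard

TASK

The hand press is loaded and its yellow guard gate stands open: shut the gate and latch it. Lift the gravity latch bar by its red ball knob so that it passes over the keeper's horn, swing the gate fully home and let the bar drop into the keeper's notch. Let go of the knob, and leave the other things on the bench and in the press where they are.

Things in the scene. Friction and masses are not known exactly. Their poses are not given: they have to be found in the camera images.
- press: Green cast-iron hand screw press fixed to the bench, 300 mm wide (y), base 220 mm deep (x) and 40 mm thick, a polished spoked wheel on top. Origin: centre of the base's underside, at bench height. x points from its front (gate side) to its rear, y to the left seen from the front, z up. Place and yaw (within 0.25 rad of the robot's frame) vary.
- wheel_center (a point): Centre of the press's fixed level wheel: 220 mm across, rim 240 to 260 mm above the bench, straight above the press's origin. With the gate shut the knob's centre stands only about 14 mm in front of the rim's front edge and 90 mm below it: a gripper pointing straight down would hit the rim, so there the tool must lean, its top towards the press's front, by about 35 to 45 degrees.
- gate_hinge (a point): Point on the gate's vertical hinge axis, 100 mm above the bench, fixed to the press at x -70, y -130 mm in the press's frame (the gate's right-hand end seen from the front).
- guard_gate (a joint): Angle (rad) of the yellow framed, clear-windowed guard gate: 220 mm long, 10 mm thick, from 55 to 125 mm above the bench. 0 = fully shut, along the press's y axis (a stop); positive = free end swung out to the front, counter-clockwise from above, stop at 0.9. Light friction (0.08 N m) keeps it where it is left.
- bar_pivot (a point): Pivot of the latch bar, a level pin at right angles to the gate. In the gate's frame (origin on the hinge axis at bench height, y along the gate to its free end, x to the rear) it is at x -15, y 60, z 100 mm, and turns with the gate. Axes as those of latch_knob.
- latch_bar (a joint): Lift angle (rad) of the steel gravity latch bar, 200 x 16 (high) x 10 mm, about 220 g, in front of the gate, from 10 mm behind its pivot to 190 mm beyond. 0 = level, on its stop; positive = free end up, at most 0.7. Falls back freely when let go. Above 0.11 rad it clears the keeper's horn; lower, it strikes the horn and the gate stops about 0.1 rad short of shut.
- latch_knob (a point): Centre of the red ball knob, 32 mm across, on the bar by a thin stem leaning forward. From bar_pivot, in the bar's axes: x -35 (in front of the gate), y 100 (along the bar), z 50 mm; 150 mm above the bench when level. Axes are the bar's: x square to the gate and to the rear, y along the bar to its free end.
- keeper_notch (a point): Middle of the notch floor in the brass keeper block, fixed to the press at x -85, y 110, z 91 mm in its frame. The notch is 18 mm wide in x, 20 mm long in y, open above and at both y ends; its front horn (10 mm thick) rises 18 mm above the floor, its back stop 40 mm. The latched bar lies in it level, 1 mm above the floor, and keeps the gate shut.
- relay_housing: Grey phenolic relay housing, open-topped box 70 x 90 x 50 mm with one inner wall, loose, standing on the press's bed behind the gate. Origin: centre of its underside. Bystander.
- lamp_ferrule: Brass lamp ferrule, a stepped round piece 60 mm across the foot and 70 mm tall, loose on the bench. Origin: centre of its underside. Bystander.
- test_light: Red plastic test-light body with an amber lens, 145 x 34 x 34 mm, lying loose on the bench. Origin: underside, 55 mm from its red end, long axis x. Bystander.
- driver: Screwdriver 190 mm long lying loose on the bench, along its x axis. Bystander.
- bushing1: Aluminium rivet bushing, upright tube 44 mm across and 60 mm tall, loose on the bench. Origin: centre of its underside. Bystander.
- bushing2: Aluminium rivet bushing, upright tube 44 mm across and 60 mm tall, loose on the bench. Origin: centre of its underside. Bystander.
- bushing3: Aluminium rivet bushing, upright tube 44 mm across and 60 mm tall, loose on the bench. Origin: centre of its underside. Bystander.

How it is judged:
On the way:
1. the latch bar is lifted above the keeper's horn while the gate is still open (value of joint latch_bar above 0.09 rad and value of joint guard_gate above 0.06 rad), for 0.05 s.
At the end, for the whole second after the job is handed in: The gate is shut (guard_gate below 0.045 rad), the latch bar lies level in the keeper's notch (latch_bar below 0.03 rad), both at rest (below 0.1 rad/s), and no bystander has been shifted (value of joint guard_gate below 0.045 rad and value of joint latch_bar below 0.03 rad and velocity of joint latch_bar between -0.1 and 0.1 rad/s and velocity of joint guard_gate between -0.1 and 0.1 rad/s); the robot touches nothing.
It fails at once if a bystander (relay housing, ferrule, test light, screwdriver or bushing) is moved by more than 25 mm (distance of any of relay_housing, lamp_ferrule, test_light, driver, bushing1, bushing2, bushing3 from where it was at the start of the episode above 0.025 m).
It also fails if it takes over 42 s, if anything falls off the work surface, if the arm or the gripper's body presses on something with over 40 N, if the wrist force passes 120 N, or if a joint passes its speed limit or range.

ROBOT

A 7-joint arm with a two-finger parallel gripper is mounted at the origin on the work surface. World frame = base frame: x ahead of the robot, y to its left, z up, the work surface at z = 0. Lengths are in m, angles in rad, forces in N, time in s.
With the tool pointing down it reaches from about 0.4 to 0.85 m from the base axis. Payload 10.4 kg.
Tool frame: the origin (TCP) lies midway between the tips of the shut fingers; the grasp point (between the pads) lies 19 mm behind it; z points along the fingers, y is the line along which they close (so a half turn about z gives the same grasp; the last joint's range is limited). The gripper opens to 85 mm and grips with 20 to 120 N. Pads are 22 mm wide; open, the fingers measure 114 mm over their backs; the gripper's body (76 mm by 85 mm) begins 54 mm behind the grasp point. The pads swing forward as they close: fully open they stand 13 mm farther back than shut.
Start: joints at [1.287, 0.332, -0.065, 1.46, 0.022, 1.35, -0.088], TCP at [0.161, -0.604, 0.231] pointing down, gripper open.
Joint ranges: [-2.6, 2.6], [-0.5, 2.12], [-1.47, 1.34], [0.16, 2.42], [-1.27, 4.41], [0.06, 2.06], [-2.6, 2.6]. Speed limits (rad/s): [2.22, 2.22, 2.79, 2.79, 3.14, 3.14, 3.14].

INTERFACE

Orientations are given as a unit quaternion [x, y, z, w].
In Python, from workcell import get_obs, camera, camera_params, hand_in gives the robot as it stands.
- The arm moves only by the tool carry_out, never from a script. Its argument "commands" is a list that holds one entry, the list of rows, each a list of 6 numbers: the shift along the tool's x, y, z in units of 40 mm (1.0 is 40 mm), then the turn, a rotation vector about the tool's x, y, z in units of 6 degrees (1.0 is 6 degrees). In form: [[[x, y, z, ax, ay, az], ...]]. A call has 1 to 20 rows; each row shifts and turns the commanded pose from where the row before left it, along the tool's axes as they then stand; what a row does not reach is not made up. A row lasts 1/12 s, in which the tool goes at most 41.7 mm and 7.16 degrees, less where a joint would pass 70% of its speed; a pose out of reach is approached as far as the arm can. A call is refused whole if a number of a shift passes 1 or a number of a turn 1, either way. A call with a gripper value outside its range is refused whole. "hand" is the closure, from -1 (fully open) to 1 (shut), set as the call begins (left out, the last holds). The fingers move at their own pace and stop on an object; "force" is the grip in N (left out, the last holds). Time passes only in rows, so rows that do not move let the fingers close. It gives the time, the measured TCP pose, the force, the opening and the grip force at its end, in the units of the state.
- get_obs(): the state, without advancing time (a new reading comes with each control period).
- camera(name): name is "scene" or "top"; returns the picture (384x512x3 uint8, red, green, blue); there is no depth.
- camera_params(name): a dict with "mtx" (3x3 intrinsics, pixels), "R" (3x3) and "t" (3): a world point X has camera coordinates R X + t. Camera axes: x right, y down, z forward; pixel columns grow to the right and rows downward; lengths in m; the calibration is good to about 2 mm. A picture is of the moment at which its call begins. camera_params takes no time and is no camera call.
- hand_in(): hands the job in; it is judged then, once.
The state is a dict: "clock": time; "joint_pos": joint angles; "joint_velocities": joint speeds; "tau": joint torques, N m; "position": TCP position; "ee_rot": TCP orientation; "ft_force": force on the tool from outside, world axes, zero at the start; "torque": the same for the moment, N m; "grip_width": opening from 0.0 (shut) to 1.0 (fully open); "grasp_force": force on a finger pad.
Only numpy, scipy, OpenCV 4.12 (cv2) and the standard library are available. Lean on these libraries where they do the work, as an engineer would, in place of code of your own. Each camera call takes 0.05 s, during which the arm holds its last target. There are 200 camera calls.

## Working session

There is one attempt and no reset: what is moved stays moved. The work goes in short steps, Python scripts to look and compute and a tool call to move; the robot and the scene stay as the last step left them, time stands still between calls to the robot, and variables do not carry over. Pictures are saved under pics/ and viewed, at most 10 in all, crops included, and the job is handed in when it is done.

Besides the shell and the picture viewer there is one more tool, called after ">>>" as name([rows], argument=value, ...), one row to a line, values as JSON. carry_out: Moves the arm, as the interface text tells. Its arguments: {"type":"object","properties":{"commands":{"type":"array"},"hand":{"type":"number"},"force":{"type":"number"}},"required":["commands"]}

```bash
mkdir -p pics; python3 - <<'E'
from workcell import *
import cv2,numpy as np
for n in("scene","top"):
    im=camera(n); cv2.imwrite(f"pics/{n}0.png",im[:,:,::-1])
    p=camera_params(n); print(n,p)
o=get_obs(); print(o)
E
ls
```

```text
scene {'mtx': array([[460.90069984,   0.        , 248.64010636],
       [  0.        , 460.90069984, 185.42872917],
       [  0.        ,   0.        ,   1.        ]]), 'R': array([[ 0.08193881,  0.99656257, -0.01220928],
       [ 0.7697765 , -0.07106375, -0.6343454 ],
       [-0.63303252,  0.04257909, -0.77295333]]), 't': array([-0.01766663, -0.30121371,  1.69083393])}
top {'mtx': array([[403.77091866,   0.        , 252.79765241],
       [  0.        , 403.77091866, 194.34261373],
       [  0.        ,   0.        ,   1.        ]]), 'R': array([[-0.01504174, -0.99983758,  0.00992746],
       [-0.99493876,  0.01398004, -0.09950587],
       [ 0.09935092, -0.01137396, -0.99498745]]), 't': array([-1.01102057e-03,  5.42253066e-01,  1.54428020e+00])}
{'clock': 0.1, 'joint_pos': array([ 1.2874206 ,  0.33280473, -0.06470073,  1.46085618,  0.02163087,
        1.3499054 , -0.08849078]), 'joint_velocities': array([ 0.00050351, -0.00139082,  0.00013439, -0.00196696,  0.00065005,
       -0.00010529,  0.00083188]), 'tau': array([ 2.36567255e-03, -6.26748133e+01,  4.99042624e-02, -3.92430317e+01,
        1.64536934e-02,  6.96855408e-03,  1.25555050e-05]), 'position': array([ 0.16104434, -0.60354695,  0.23059852]), 'ee_rot': array([ 9.91509004e-01,  1.30036486e-01, -1.26411163e-04, -6.26005794e-04]), 'ft_force': array([-1.06389816,  0.46067   ,  0.64459802]), 'torque': array([ 0.03027017, -0.00493973,  0.04319189]), 'grasp_force': 0.0, 'grip_width': 0.9960898457592071}
pics
```

View pics/scene0.png

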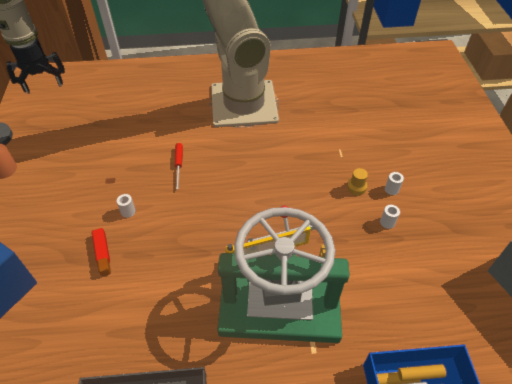

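View pics/top0.png

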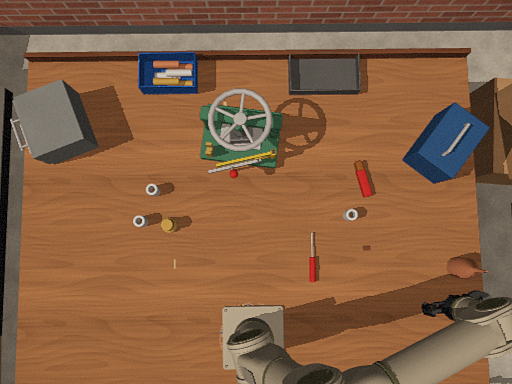

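Knob is at about (234,174) in top and (283,210) in scene, the latter partly behind the rim. Wheel hub is at (240,118) and (285,245). I'll zoom in.

```bash
python3 - <<'E'
import cv2,numpy as np
a=cv2.imread("pics/top0.png")[85:190,190:295]; b=cv2.imread("pics/scene0.png")[195:345,210:360]
a=cv2.resize(a,(400,400),interpolation=cv2.INTER_CUBIC); b=cv2.resize(b,(400,400),interpolation=cv2.INTER_CUBIC)
cv2.imwrite("pics/crop0.png",np.hstack([a,b]))
E
cat > h.py <<'E'
import numpy as np,cv2
from workcell import *
P={n:camera_params(n) for n in("scene","top")}
def ray(n,uv):
    p=P[n]; d=p["R"].T@np.linalg.solve(p["mtx"],[uv[0],uv[1],1]); return -p["R"].T@p["t"],d
def plane(n,uv,z):
    c,d=ray(n,uv); return c+d*(z-c[2])/d[2]
def tri(a,b):
    (c,d),(e,f)=ray("top",a),ray("scene",b)
    s=np.linalg.lstsq(np.c_[d,-f],e-c,rcond=None)[0]; p,q=c+s[0]*d,e+s[1]*f
    return (p+q)/2,np.linalg.norm(p-q)
def mask(im,lo,hi,box):
    h=cv2.cvtColor(im,cv2.COLOR_RGB2HSV); m=cv2.inRange(h,lo,hi); k=np.zeros_like(m); u,v,U,V=box; k[v:V,u:U]=m[v:V,u:U]; return k
def proj(n,X):
    p=P[n]; c=p["mtx"]@(p["R"]@np.array(X)+p["t"]); return c[:2]/c[2]
E
python3 - <<'E'
from h import *
t=cv2.imread("pics/top0.png")[:,:,::-1].copy(); s=cv2.imread("pics/scene0.png")[:,:,::-1].copy()
def blobs(im,lo,hi,box):
    m=mask(im,lo,hi,box); n,l,st,c=cv2.connectedComponentsWithStats(m); return [(st[i].tolist(),c[i].round(1).tolist()) for i in range(1,n) if st[i][4]>4]
for lo,hi in (((0,150,90),(6,255,255)),((172,150,90),(180,255,255)),):
    print("red",blobs(t,lo,hi,(190,85,295,190)),blobs(s,lo,hi,(210,195,360,345)))
for lo,hi in (((18,150,80),(34,255,255)),):
    print("yel",blobs(t,lo,hi,(190,85,295,190)),blobs(s,lo,hi,(210,195,360,345)))
print("green",blobs(t,(60,80,30),(90,255,255),(190,85,295,190)))
print(tri((240,118),(285,245)), plane("top",(234,174),.15))
E
```

```text
red [([229, 170, 9, 8, 56], [233.0, 173.5])] [([282, 206, 5, 1, 5], [284.0, 206.0])]
red [] []
yel [([206, 143, 6, 14, 58], [208.5, 148.8]), ([216, 149, 61, 18, 233], [249.3, 157.9])] [([296, 227, 15, 19, 89], [305.5, 236.2]), ([278, 230, 19, 7, 62], [287.2, 233.5]), ([244, 237, 30, 11, 145], [257.6, 241.9]), ([226, 245, 8, 8, 39], [229.6, 249.5]), ([320, 245, 5, 12, 43], [322.4, 250.6])]
green [([200, 104, 82, 57, 1168], [238.0, 139.9]), ([218, 105, 22, 9, 94], [229.8, 108.7]), ([243, 108, 22, 8, 93], [251.8, 111.6]), ([214, 111, 20, 24, 214], [221.2, 120.3]), ([246, 117, 20, 14, 162], [256.5, 122.5]), ([235, 126, 9, 6, 31], [238.6, 128.4]), ([251, 155, 26, 13, 136], [267.2, 162.5])]
(array([0.77796366, 0.03445204, 0.26217796]), np.float64(0.00289992988815356)) [0.60448873 0.05910584 0.15      ]
```

View pics/crop0.png

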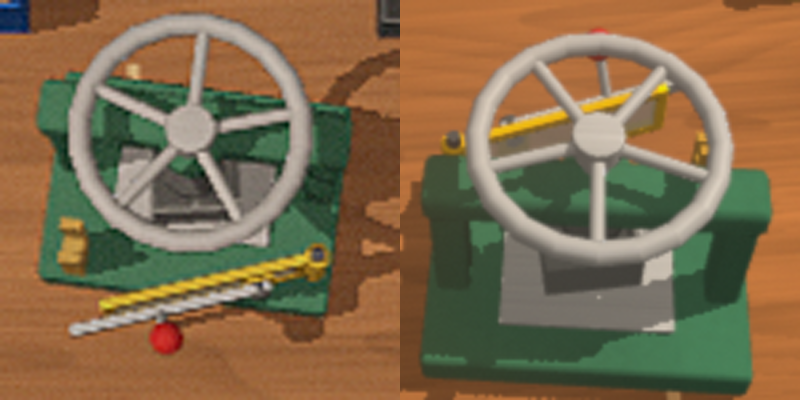

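```bash
python3 - <<'E'
from h import *
A=lambda x,y:(190+x*.2625,85+y*.2625)
B=lambda x,y:(210+(x-400)*.375,195+y*.375)
W,e=tri(A(190,128),B(598,137)); print("wheel",W,e)
H=plane("top",A(318,258),.13);K=plane("top",A(73,246),.11)
F=plane("top",A(104,306),.125); c1=plane("top",A(40,278),.04);c2=plane("top",A(326,313),.04)
print("hinge",H,tri(A(318,258),B(453,143)),"keeper",K,"free",F,"c",c1,c2,np.linalg.norm(c1-c2))
yaw=lambda v:np.arctan2(-v[0],v[1])
print("yaw base",yaw(c1-c2))
print("yaw wheel-hinge",np.arctan2((H-W)[1],(H-W)[0])-np.arctan2(-130,-70))
print("yaw wheel-keeper",np.arctan2((K-W)[1],(K-W)[0])-np.arctan2(110,-85))
print("gate dir",yaw(F-H),np.linalg.norm((F-H)[:2]))
k=plane("top",(233,173.5),.15);print("knob",k, "proj scene",proj("scene",k),"top of ball",proj("scene",k+[0,0,.016]))
o=get_obs()
E
```

```text
wheel [0.77757649 0.034096   0.25601697] 0.001054447933303583
hinge [ 0.68453027 -0.08602331  0.13      ] (array([ 0.68712558, -0.08580417,  0.117589  ]), np.float64(0.002053396558864835)) keeper [0.70363743 0.1519507  0.11      ] free [0.64127451 0.12091552 0.125     ] c [0.68588442 0.19250795 0.04      ] [ 0.64582902 -0.09889751  0.04      ] 0.2941454986240585
yaw base -0.1365998829362141
yaw wheel-hinge -0.16512812693365753
yaw wheel-keeper -0.0975834485717133
gate dir 0.20605987313773927 0.21141130843651904
knob [0.60635677 0.06268751 0.15      ] proj scene [284.41594172 210.88809751] top of ball [284.7142553  207.19481102]
```

```bash
cat >> h.py <<'E'
from scipy.spatial.transform import Rotation as Ro
Hg=np.array([.686,-.0855]); YAW=-.137
def tool(th,L):  # th: world yaw of the gate, L lean
    g=np.array([np.cos(th),np.sin(th),0]); z=np.sin(L)*g-np.array([0,0,np.cos(L)]); y=np.array([np.sin(th),-np.cos(th),0])
    return Ro.from_matrix(np.c_[np.cross(y,z),y,z])
def knob(gate,phi):
    th=YAW+gate; y=60+100*np.cos(phi)-50*np.sin(phi); z=100+50*np.cos(phi)+100*np.sin(phi); x=-50
    c,s=np.cos(th),np.sin(th); return np.array([Hg[0]+(x*c-y*s)/1e3,Hg[1]+(x*s+y*c)/1e3,z/1e3])
def rows(p,R,p1,R1,n):
    w=(R.inv()*R1).as_rotvec(); S=sum(Ro.from_rotvec(w*k/n).as_matrix() for k in range(n))
    v=np.linalg.solve(S,R.inv().apply(p1-p)); return np.r_[v/.04, w/np.radians(6)/1]/np.r_[1,1,1,n,n,n]
def cur():
    o=get_obs(); return np.array(o["position"]),Ro.from_quat(o["ee_rot"])
E
python3 - <<'E'
from h import *
np.set_printoptions(precision=3,suppress=True)
p,R=cur(); L=np.radians(42)
p1=np.array([.52,.045,.25]);R1=tool(.206,0)
print(rows(p,R,p1,R1,20))
R2=tool(.206,L); k=np.array([.606,.0625,.15]); z=R2.as_matrix()[:,2]
p2=k-.091*z; print(p2,rows(p1,R1,p2,R2,10)); print(knob(.343,0))
E
```

```text
[ 0.625 -0.684 -0.024 -0.001  0.     0.026]
[0.546 0.05  0.218] [0.038 0.001 0.101 0.    0.7   0.   ]
[0.604 0.061 0.15 ]
```

>>> carry_out([
  [[0.625,-0.684,-0.024,0,0,0.026],[0.625,-0.684,-0.024,0,0,0.026],[0.625,-0.684,-0.024,0,0,0.026],[0.625,-0.684,-0.024,0,0,0.026],[0.625,-0.684,-0.024,0,0,0.026],[0.625,-0.684,-0.024,0,0,0.026],[0.625,-0.684,-0.024,0,0,0.026],[0.625,-0.684,-0.024,0,0,0.026],[0.625,-0.684,-0.024,0,0,0.026],[0.625,-0.684,-0.024,0,0,0.026],[0.625,-0.684,-0.024,0,0,0.026],[0.625,-0.684,-0.024,0,0,0.026],[0.625,-0.684,-0.024,0,0,0.026],[0.625,-0.684,-0.024,0,0,0.026],[0.625,-0.684,-0.024,0,0,0.026],[0.625,-0.684,-0.024,0,0,0.026],[0.625,-0.684,-0.024,0,0,0.026],[0.625,-0.684,-0.024,0,0,0.026],[0.625,-0.684,-0.024,0,0,0.026],[0.625,-0.684,-0.024,0,0,0.026]],
], hand=-1)

```text
clock: 1.77
position: [0.5205, 0.0461, 0.2505]
ee_rot: [0.995, 0.103, 0.0, 0.0]
ft_force: [0.9, -0.4, -0.3]
grip_width: 1.001
grasp_force: 0.0
```

>>> carry_out([
  [[0.038,0,0.1,0,0.7,0],[0.038,0,0.1,0,0.7,0],[0.038,0,0.1,0,0.7,0],[0.038,0,0.1,0,0.7,0],[0.038,0,0.1,0,0.7,0],[0.038,0,0.1,0,0.7,0],[0.038,0,0.1,0,0.7,0],[0.038,0,0.1,0,0.7,0],[0.038,0,0.1,0,0.7,0],[0.038,0,0.1,0,0.7,0],[0,0,0,0,0,0],[0,0,0,0,0,0],[0,0,0,0,0,0]],
])

```text
clock: 2.85
position: [0.5465, 0.0507, 0.219]
ee_rot: [0.929, 0.097, 0.356, -0.037]
ft_force: [-0.2, 0.6, 1.0]
grip_width: 0.999
grasp_force: 0.0
```

```bash
python3 - <<'E'
from h import *
np.set_printoptions(precision=4,suppress=True)
t=camera("top");s=camera("scene")
a=cv2.resize(t[85:235,170:320],(400,400),interpolation=cv2.INTER_CUBIC);b=cv2.resize(s[130:280,210:360],(400,400),interpolation=cv2.INTER_CUBIC)
cv2.imwrite("pics/pre.png",np.hstack([a,b])[:,:,::-1])
p,R=cur();print(p,R.as_matrix(),get_obs()["joint_pos"],get_obs()["ft_force"])
k=np.array([.606,.0625,.15]);d=R.inv().apply(k-p);print("knob in tool frame mm",d*1e3, (R.inv()*tool(.206,np.radians(42))).as_rotvec())
print("TCP in images",[( (proj("top",p)-[170,85])*400/150, (proj("scene",p)-[210,130])*400/150+[400,0])])
E
```

```text
[0.547  0.0504 0.2193] [[ 0.7273  0.2055  0.6548]
 [ 0.1528 -0.9787  0.1374]
 [ 0.6691  0.0001 -0.7432]] [ 0.5138 -0.2749 -0.5735  2.2722 -0.5654  0.4186 -1.023 ] [ 0.9315 -0.1124  0.7938]
knob in tool frame mm [-1.606   0.3313 91.8433] [-0.0006  0.0001  0.0008]
TCP in images [(array([175.9225, 273.5882]), array([581.0823, 123.9068]))]
```

View pics/pre.png

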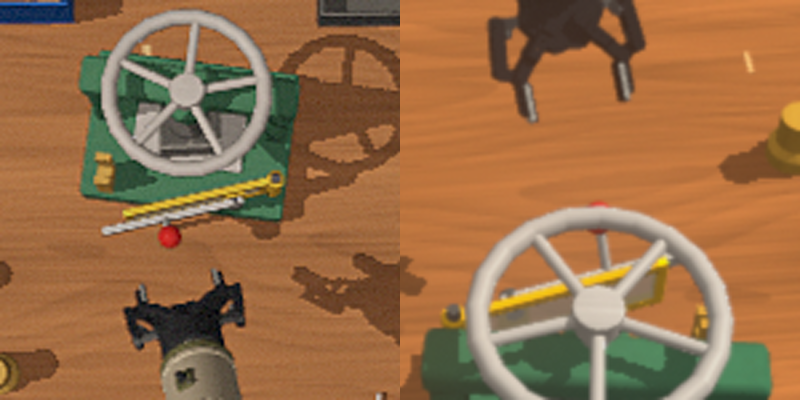

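Tips straddle the knob line (knob at (170,237) in the crop, tips at (142,288) and (216,274)). Advance 115 mm along the tool axis and close gently.

>>> carry_out([
  [[-0.004,0,0.287,0,0,0],[-0.004,0,0.287,0,0,0],[-0.004,0,0.287,0,0,0],[-0.004,0,0.287,0,0,0],[-0.004,0,0.287,0,0,0],[-0.004,0,0.287,0,0,0],[-0.004,0,0.287,0,0,0],[-0.004,0,0.287,0,0,0],[-0.004,0,0.287,0,0,0],[-0.004,0,0.287,0,0,0],[0,0,0,0,0,0],[0,0,0,0,0,0]],
])

```text
clock: 3.95
position: [0.6205, 0.066, 0.1319]
ee_rot: [0.929, 0.096, 0.356, -0.037]
ft_force: [0.2, 1.1, -1.1]
grip_width: 0.999
grasp_force: 0.0
```

>>> carry_out([
  [[0,0,0,0,0,0],[0,0,0,0,0,0],[0,0,0,0,0,0],[0,0,0,0,0,0],[0,0,0,0,0,0],[0,0,0,0,0,0],[0,0,0,0,0,0],[0,0,0,0,0,0],[0,0,0,0,0,0],[0,0,0,0,0,0],[0,0,0,0,0,0],[0,0,0,0,0,0]],
], hand=1, force=30)

```text
clock: 4.95
position: [0.6208, 0.0652, 0.1325]
ee_rot: [0.928, 0.096, 0.357, -0.037]
ft_force: [1.5, -4.8, 5.1]
grip_width: 0.354
grasp_force: 29.7
```

```bash
cat > look.py <<'E'
import sys
from h import *
np.set_printoptions(precision=4,suppress=True)
t=camera("top");s=camera("scene")
a=cv2.resize(t[85:235,170:320],(400,400),interpolation=cv2.INTER_CUBIC);b=cv2.resize(s[180:330,210:360],(400,400),interpolation=cv2.INTER_CUBIC)
cv2.imwrite(f"pics/{sys.argv[1]}.png",np.hstack([a,b])[:,:,::-1])
o=get_obs();print(o["position"],o["joint_pos"],o["ft_force"],o["torque"],o["grip_width"],o["grasp_force"])
E
python3 look.py grip
```

```text
[0.6208 0.0652 0.1325] [ 0.4991  0.0933 -0.6702  2.2006  0.1384  0.1352 -1.6416] [ 1.6696 -5.2189  4.9271] [-0.7458 -0.2597 -0.7637] 0.35309283129061464 29.653002619743347
```

View pics/grip.png

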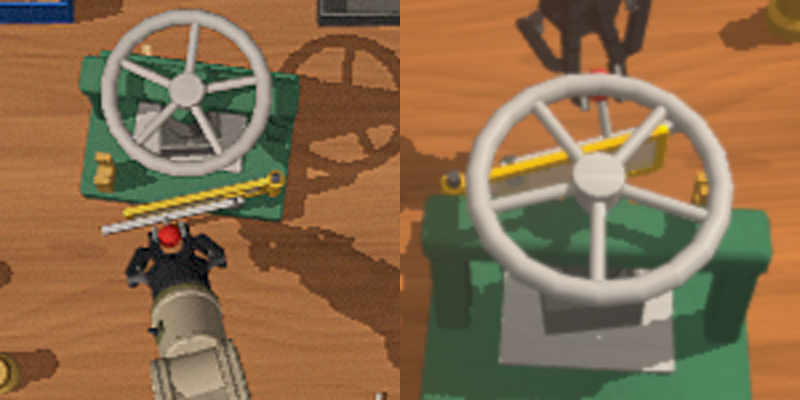

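Gripped: opening about 30 mm matches the ball. Compute lift and swing rows.

```bash
cat >> h.py <<'E'
def pose(gate,phi,L,d):
    th=YAW+gate; R=Ro.from_rotvec(phi*np.array([np.cos(th),np.sin(th),0]))*tool(th,np.radians(L)); return knob(gate,phi)-R.apply(d),R
E
python3 - <<'E'
from h import *
np.set_printoptions(precision=3,suppress=True)
p,R=cur(); d=R.inv().apply(knob(.343,0)-p); print("d",d)
way=[(.343,.0,42,1),(.343,.11,41,4),(.343,.22,40,4),(.26,.22,40,6),(.17,.22,39,6),(.08,.22,38,6),(.0,.22,38,6),(-.02,.22,38,2)]
q=(p,R)
for w in way:
    n=pose(*w[:3],d); print(w,n[0],rows(*q,*n,w[3])); q=n
E
```

```text
d [-0.001  0.001 -0.024]
(0.343, 0.0, 42, 1) [0.621 0.065 0.133] [-0.001 -0.     0.     0.004 -0.012 -0.   ]
(0.343, 0.11, 41, 4) [0.621 0.061 0.143] [ 0.043  0.023 -0.052  0.197 -0.042  0.174]
(0.343, 0.22, 40, 4) [0.622 0.056 0.153] [ 0.042  0.023 -0.052  0.2   -0.042  0.171]
(0.26, 0.22, 40, 6) [0.634 0.061 0.153] [ 0.039 -0.011  0.036 -0.083  0.029  0.099]
(0.17, 0.22, 39, 6) [0.647 0.065 0.153] [ 0.04  -0.012  0.038 -0.089  0.003  0.108]
(0.08, 0.22, 38, 6) [0.66  0.068 0.153] [ 0.041 -0.012  0.038 -0.087  0.003  0.109]
(0.0, 0.22, 38, 6) [0.673 0.069 0.153] [ 0.038 -0.011  0.033 -0.076  0.028  0.098]
(-0.02, 0.22, 38, 2) [0.676 0.07  0.153] [ 0.029 -0.008  0.025 -0.057  0.021  0.073]
```

>>> carry_out([
  [[0.043,0.023,-0.052,0.2,-0.042,0.172],[0.043,0.023,-0.052,0.2,-0.042,0.172],[0.043,0.023,-0.052,0.2,-0.042,0.172],[0.043,0.023,-0.052,0.2,-0.042,0.172],[0.043,0.023,-0.052,0.2,-0.042,0.172],[0.043,0.023,-0.052,0.2,-0.042,0.172],[0.043,0.023,-0.052,0.2,-0.042,0.172],[0.043,0.023,-0.052,0.2,-0.042,0.172],[0,0,0,0,0,0],[0,0,0,0,0,0],[0,0,0,0,0,0],[0,0,0,0,0,0]],
])

```text
clock: 6.05
position: [0.6213, 0.0565, 0.1523]
ee_rot: [0.933, 0.06, 0.327, -0.138]
ft_force: [4.5, -2.2, -2.6]
grip_width: 0.354
grasp_force: 31.0
```

```bash
python3 look.py lift
```

```text
[0.6214 0.0564 0.1524] [ 1.0887  0.2064 -1.1374  2.1133 -0.432   0.3108 -1.0499] [ 3.9162 -2.5192 -3.2615] [-0.9485  0.3144 -0.2306] 0.356334313903206 30.97708225250244
```

View pics/lift.png

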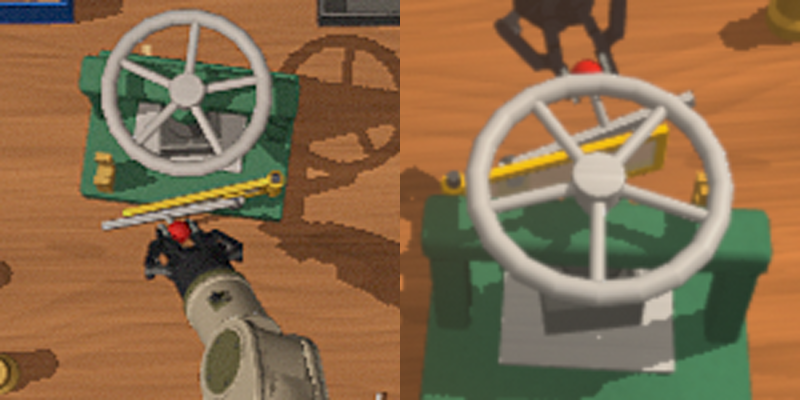

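The bar is lifted clear, its end visible above the gate at (690,98), and forces are low. Swing in segments.

>>> carry_out([
  [[0.039,-0.011,0.036,-0.083,0.029,0.099],[0.039,-0.011,0.036,-0.083,0.029,0.099],[0.039,-0.011,0.036,-0.083,0.029,0.099],[0.039,-0.011,0.036,-0.083,0.029,0.099],[0.039,-0.011,0.036,-0.083,0.029,0.099],[0.039,-0.011,0.036,-0.083,0.029,0.099],[0,0,0,0,0,0]],
])

```text
clock: 6.73
position: [0.6334, 0.0617, 0.1524]
ee_rot: [0.935, 0.021, 0.333, -0.124]
ft_force: [3.9, -2.6, -3.1]
grip_width: 0.354
grasp_force: 31.1
```

```bash
python3 - <<'E'
from h import *
np.set_printoptions(precision=3,suppress=True)
o=get_obs();print(o["position"],o["joint_pos"],o["ft_force"],o["torque"])
E
```

```text
[0.633 0.062 0.152] [ 0.902  0.171 -0.992  2.111 -0.338  0.259 -1.262] [ 3.878 -2.554 -3.124] [-0.852  0.332 -0.262]
```

Tracks well, and the joints move away from their limits. Continue.

>>> carry_out([
  [[0.04,-0.012,0.038,-0.088,0.003,0.108],[0.04,-0.012,0.038,-0.088,0.003,0.108],[0.04,-0.012,0.038,-0.088,0.003,0.108],[0.04,-0.012,0.038,-0.088,0.003,0.108],[0.04,-0.012,0.038,-0.088,0.003,0.108],[0.04,-0.012,0.038,-0.088,0.003,0.108],[0.041,-0.012,0.038,-0.087,0.003,0.109],[0.041,-0.012,0.038,-0.087,0.003,0.109],[0.041,-0.012,0.038,-0.087,0.003,0.109],[0.041,-0.012,0.038,-0.087,0.003,0.109],[0.041,-0.012,0.038,-0.087,0.003,0.109],[0.041,-0.012,0.038,-0.087,0.003,0.109],[0,0,0,0,0,0]],
])

```text
clock: 7.82
position: [0.6598, 0.0696, 0.152]
ee_rot: [0.939, -0.061, 0.326, -0.096]
ft_force: [1.5, -0.7, -0.3]
grip_width: 0.35
grasp_force: 31.2
```

```bash
python3 look.py near; python3 - <<'E'
from h import *
np.set_printoptions(precision=3,suppress=True)
p,R=cur(); d=np.array([-.001,.001,-.024]); a=pose(.08,.22,38,d); print(p-a[0],(R.inv()*a[1]).as_rotvec()); b=pose(-.0,.22,38,d); print(rows(p,R,*b,6))
E
```

```text
[0.6597 0.0695 0.1521] [ 0.4053  0.1497 -0.5822  2.0656  0.1225  0.2603 -1.9491] [1.4166 2.8741 1.2795] [0.1    0.2354 0.5424] 0.3503278880927491 31.269971430301666
[-0.001  0.002 -0.001] [-0.003  0.002  0.003]
[ 0.044 -0.005  0.031 -0.082  0.031  0.102]
```

View pics/near.png

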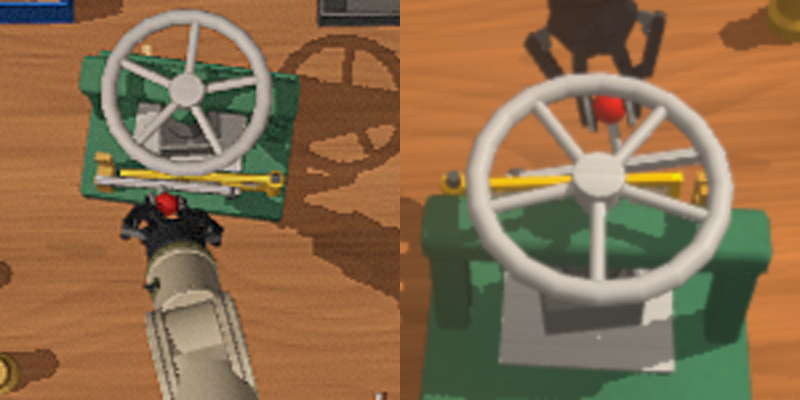

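The gate is nearly shut, with the bar still raised over the keeper at (103,180) in the crop. Continue to the stop.

>>> carry_out([
  [[0.044,-0.005,0.031,-0.082,0.031,0.102],[0.044,-0.005,0.031,-0.082,0.031,0.102],[0.044,-0.005,0.031,-0.082,0.031,0.102],[0.044,-0.005,0.031,-0.082,0.031,0.102],[0.044,-0.005,0.031,-0.082,0.031,0.102],[0.044,-0.005,0.031,-0.082,0.031,0.102],[0,0,0,0,0,0]],
])

```text
clock: 8.5
position: [0.6727, 0.0707, 0.1531]
ee_rot: [0.935, -0.1, 0.33, -0.082]
ft_force: [0.8, 5.3, 0.2]
grip_width: 0.355
grasp_force: 31.4
```

```bash
python3 look.py shut; python3 - <<'E'
from h import *
np.set_printoptions(precision=3,suppress=True)
p,R=cur(); d=np.array([-.001,.001,-.024]); a=pose(0,.22,38,d); print(p-a[0]); b=pose(-.02,.22,38,d); print(rows(p,R,b[0],R,2))
E
```

```text
[0.6726 0.0706 0.1531] [ 0.2232  0.1559 -0.4351  2.0467  0.357   0.274  -2.2771] [0.8372 5.2402 0.992 ] [1.0667 0.2981 1.0161] 0.3497530650014743 31.374997794628143
[0.    0.001 0.   ]
[0.031 0.007 0.024 0.    0.    0.   ]
```

View pics/shut.png

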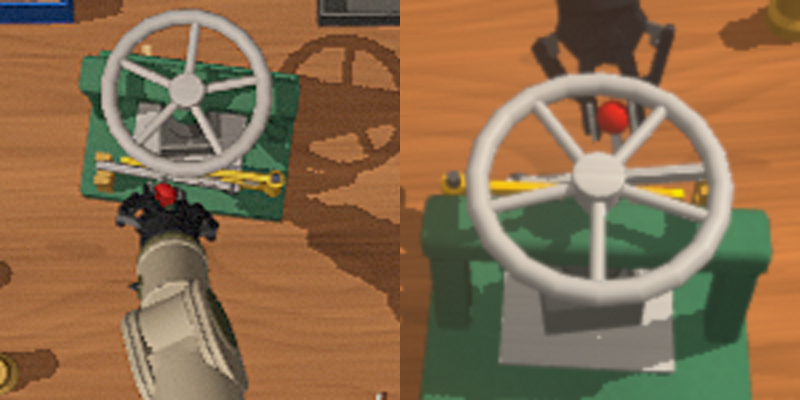

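Almost home, but no stop force felt yet. Nudge on in small steps.

>>> carry_out([
  [[0.031,0,0.024,0,0,0],[0.031,0,0.024,0,0,0],[0,0,0,0,0,0]],
])

```text
clock: 8.85
position: [0.6737, 0.0719, 0.1515]
ee_rot: [0.936, -0.098, 0.328, -0.082]
ft_force: [-15.8, 9.8, 5.8]
grip_width: 0.352
grasp_force: 32.3
```

>>> carry_out([
  [[0.031,0,0.024,0,0,0],[0,0,0,0,0,0],[0,0,0,0,0,0]],
])

```text
clock: 9.1
position: [0.6747, 0.0721, 0.151]
ee_rot: [0.936, -0.098, 0.328, -0.082]
ft_force: [-16.7, 12.7, 6.2]
grip_width: 0.353
grasp_force: 32.6
```

```bash
python3 - <<'E'
from h import *
np.set_printoptions(precision=3,suppress=True)
d=np.array([-.001,.001,-.024]); print(rows(*pose(0,.22,38,d),*pose(0,.01,38.5,d),8))
E
```

```text
[-0.041 -0.02   0.052 -0.197  0.01  -0.155]
```

>>> carry_out([
  [[-0.041,-0.02,0.052,-0.197,0.01,-0.155],[-0.041,-0.02,0.052,-0.197,0.01,-0.155],[-0.041,-0.02,0.052,-0.197,0.01,-0.155],[-0.041,-0.02,0.052,-0.197,0.01,-0.155],[-0.041,-0.02,0.052,-0.197,0.01,-0.155],[-0.041,-0.02,0.052,-0.197,0.01,-0.155],[-0.041,-0.02,0.052,-0.197,0.01,-0.155],[-0.041,-0.02,0.052,-0.197,0.01,-0.155],[0,0,0,0,0,0],[0,0,0,0,0,0]],
])

```text
clock: 9.93
position: [0.6762, 0.0803, 0.132]
ee_rot: [0.943, -0.067, 0.327, 0.011]
ft_force: [-21.2, 8.5, 9.7]
grip_width: 0.352
grasp_force: 33.0
```

```bash
python3 look.py low; python3 - <<'E'
from h import *
np.set_printoptions(precision=3,suppress=True)
p,R=cur(); d=np.array([-.001,.001,-.024]); a=pose(0,.01,38.5,d); print(p-a[0],(R.inv()*a[1]).as_rotvec())
E
```

```text
[0.6762 0.0802 0.132 ] [-0.421   0.1868  0.1179  2.0394  0.6809  0.3717 -2.5968] [-20.3766  10.168    8.6389] [1.4489 2.7423 0.9961] 0.35347340562641544 33.03642064332962
[ 0.002  0.002 -0.001] [-0.013  0.005 -0.006]
```

View pics/low.png

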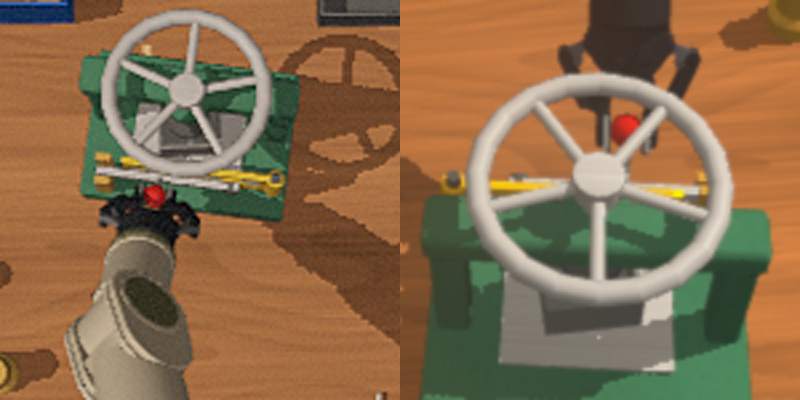

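The bar lies in the keeper, but joint 7 is near its limit. Open the hand, then back off with a slight reverse turn.

>>> carry_out([
  [[-0.02,0,-0.02,0,0,-0.1],[-0.02,0,-0.02,0,0,-0.1],[0,0,0,0,0,0],[0,0,0,0,0,0],[0,0,0,0,0,0],[0,0,0,0,0,0],[0,0,0,0,0,0],[0,0,0,0,0,0],[0,0,0,0,0,0],[0,0,0,0,0,0],[0,0,0,0,0,0],[0,0,0,0,0,0]],
], hand=-1)

```text
clock: 11.03
position: [0.6764, 0.0762, 0.1337]
ee_rot: [0.942, -0.06, 0.329, 0.016]
ft_force: [0.4, 0.2, 0.9]
grip_width: 0.998
grasp_force: 0.0
```

```bash
python3 - <<'E'
from h import *
np.set_printoptions(precision=3,suppress=True)
o=get_obs();print(o["position"],o["joint_pos"],o["ft_force"],o["torque"])
p,R=cur(); print("knob in tool",R.inv().apply(knob(0,0)-p))
E
```

```text
[0.676 0.076 0.134] [-0.418  0.183  0.119  2.041  0.689  0.373 -2.584] [0.381 0.233 0.892] [0.086 0.609 0.07 ]
knob in tool [-0.004 -0.002 -0.024]
```

Free of contact. Retreat along the tool axis.

>>> carry_out([
  [[0,0,-0.25,0,0,-0.08],[0,0,-0.25,0,0,-0.08],[0,0,-0.25,0,0,-0.08],[0,0,-0.25,0,0,-0.08],[0,0,-0.25,0,0,-0.08],[0,0,-0.25,0,0,-0.08],[0,0,-0.25,0,0,-0.08],[0,0,-0.25,0,0,-0.08],[0,0,-0.25,0,0,-0.08],[0,0,-0.25,0,0,-0.08],[0,0,-0.25,0,0,-0.08],[0,0,-0.25,0,0,-0.08],[0,0,0,0,0,0],[0,0,0,0,0,0],[0,0,0,0,0,0]],
])

```text
clock: 12.28
position: [0.6023, 0.0843, 0.2275]
ee_rot: [0.944, -0.012, 0.327, 0.032]
ft_force: [0.2, -0.3, -0.7]
grip_width: 1.0
grasp_force: 0.0
```

```bash
python3 look.py end; python3 - <<'E'
from h import *
t=camera("top"); m=mask(t,(0,150,90),(6,255,255),(190,85,295,200)); n,l,st,c=cv2.connectedComponentsWithStats(m)
print([(st[i][4],plane("top",c[i],.15)) for i in range(1,n)],"model shut",knob(0,0))
E
```

```text
[0.6022 0.0842 0.2271] [-0.4399 -0.0941  0.0548  2.1049  0.5629  0.597  -2.3653] [-0.5537 -0.32    0.4611] [ 0.0666  0.6386 -0.0432] 0.9953689526893027 0.0
[(np.int32(52), array([0.66176151, 0.0820713 , 0.15      ]))] model shut [0.65831999 0.07982942 0.15      ]
```

View pics/end.png

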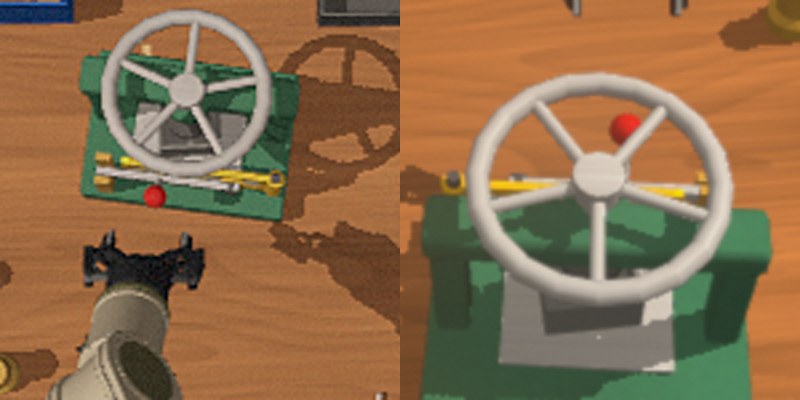

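The knob is within 4 mm of its shut position and the bar end lies between the keeper's horn and back stop at about (100,170). Nothing is touching. Hand in.

```bash
python3 -c "
from workcell import *
print(hand_in())"
```

```text
the job is handed in; nothing more can be done
None
```

The job is handed in at about 12.5 s of the 42 s: from the last pictures the gate is shut, the latch bar lies in the keeper's notch, the hand is open and clear, and the arm touched only the knob; `hand_in()` gave no verdict.

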